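# Slide the check weight over the lip into the scale's pan

### The arm

A 6-joint arm with a two-finger parallel gripper is mounted at the origin on the work surface. World frame = base frame: x ahead of the robot, y to its left, z up, the work surface at z = 0. Lengths are in m, angles in rad, forces in N, time in s.
With the tool pointing down it reaches from about 0.4 to 0.825 m from the base axis. Payload 7 kg.
Tool frame: the origin (TCP) lies midway between the tips of the shut fingers; the grasp point (between the pads) lies arm.grasp_offset behind it (arm.grasp_offset is the distance from the TCP to the grasp point, in m); z points along the fingers, y is the direction in which the jaws open and shut (so a half turn about z gives the same grasp; the last joint's range is limited). The gripper opens to 85 mm and grips with 20 to 120 N. Pads are 22 mm wide; open, the fingers measure 114 mm over their backs; the gripper's body (76 mm by 85 mm) begins 54 mm behind the grasp point. The pads swing forward as they close: fully open they stand 13 mm farther back than shut.
Start: joints at [-0.997, 0.359, 0.012, 0, -1.224, -0.288], TCP at [0.19, -0.648, 0.231] pointing down, gripper open.
Joint ranges: [-3.07, 3.07], [-1.43, 2.12], [-1.02, 1.25], [-3.03, 1.67], [-3.05, -0], [-3.03, 3.03]. Speed limits (rad/s): [2.39, 2.39, 3.01, 3.14, 3.14, 3.14].

### API

Orientations are given as a unit quaternion [x, y, z, w].
In Python, from rig import arm gives the robot as it stands. The module is installed in compiled form; this text tells all that it offers. Calls block until the motion is done:
- arm.goto(position, orientation): joint-space move of the TCP to a pose.
- arm.move_straight(position, orientation=None, feed=0.15): straight line of the TCP; orientation=None keeps the orientation; feed is the mean speed in m/s.
- arm.move_joints(angles): joint-space move.
- arm.gripper_to(opening, f_grip=None): opening from 0.0 (shut) to 1.0 (fully open); f_grip is the grip in N (None keeps the last); returns when the fingers have stopped.
- arm.dwell(seconds).
- arm.ik(position, orientation): joint angles nearest the present ones, or None.
- arm.state(): the state.
- arm.capture(name): name is "scene" or "side" or "wrist"; returns a dict with "frame" (420x560x3 uint8, red, green, blue), "fx", "fy", "cx", "cy" (pixels), "origin" and "attitude" of the camera in the world. Camera axes: x right, y down, z forward; pixel columns grow to the right and rows downward; lengths in m; the calibration is good to about 2 mm. A picture is of the moment at which its call begins. There is no depth.
A pose or a line that the arm cannot do raises arm.PlanningError and nothing moves.
- arm.finish_job(): hands the job in, once; it reports no verdict.
Trained networks look in a picture, given as the dict that the camera call returned (one of the last four; its "shot" number tells which), for a name from the list of things; names that differ only in an ending like _2 or _b are one class to them, and where a whole thing is asked for, a point or a joint stands for the part that bears it (a point fixed in the world has none). Each returns a list of dicts, best first, with "conf" (0 to 1); they miss things now and then, are a little off and sometimes report something else, mostly with a low value. They report only what shows in the picture. A call takes as long as a camera call. They do not tell look-alikes from the thing itself.
- arm.recognise(label, picture): "extent" ([centre column, centre row, width, height] in pixels, round what is visible of it).
The state is a dict: "time": time; "q": joint angles; "qvel": joint speeds; "effort": joint torques, N m; "position": TCP position; "tcp_rot": TCP orientation; "force": force on the tool from outside, world axes, zero at the start; "ft_torque": the same for the moment, N m; "width": opening from 0.0 (shut) to 1.0 (fully open).
Only numpy, scipy, OpenCV 4.12 (cv2) and the standard library are available. Lean on these libraries where they do the work, as an engineer would, in place of code of your own. Each camera call takes 0.05 s, during which the arm holds its last target.

### The job

Check the pharmacy scale: without lifting it off, push the flat round check weight along its parking deck, up over the pan's raised lip, so that it drops flat into the pan's pocket. Then keep pushing it on, slowly and gently, until you feel its rim press the little spring pin at the far end in by about 2 mm (never push harder than 16 N), and let go, leaving the weight lying in the pocket. Leave the bottle, vial, tray and spatula alone.

Things in the scene. Friction and masses are not known exactly. Their poses are not given: they have to be found in the camera images.
- scale: White bench scale, fixed; housing 320 x 140 mm, flat top at z = 40 mm, low console (36 mm high) on its +y side. Origin: centre of its underside, on the table; +x is the push direction; deck and pan lie on its line y = 0. Aluminium parking deck: x = -160 to -20 mm, top at z = 55 mm, open ends, two side rails 12 mm high, 88 mm apart. Beyond it stands the steel pan.
- deck_edge (a point): Pan side end of the parking deck, centre of its top edge (scale x = -20 mm, z = 55 mm). The pan is a fixed tray, but was set down anywhere from 2 to 30 mm beyond this edge; its place is not reported: find it by feel or sight. From its near edge a ramp 26 mm long rises from z = 52 to 59 mm, then comes a flat lip 4 mm long at z = 59 mm (4 mm above the deck).
- pocket (a point): Middle of where the pocket can be: true pocket is within 14 mm along x (point at scale x = 72 mm, z = 53 mm, the pocket's floor). Pocket: 6 mm deep behind the lip, 88 mm wide, side wall tops z = 67 mm. Spring pin tip 92 mm beyond the lip (8 mm play for the weight), pin height z = 60 mm; end wall at 104 mm, top z = 70 mm. To push from behind, keep fingertips above z = 59 and below 67 mm.
- weight: Flat round steel check weight, 84 mm diameter, 14 mm thick, about 200 g (0.16 to 0.24 kg), with a shallow ring on its top face; starts flat on the parking deck between the rails. Origin: centre of its underside, z up. Sliding it takes about 1 to 3 N, the ramp and lip a brief catch of up to about 10 N.
- pin (a joint): Travel of the brass spring pin (10 mm diameter) at the far end of the pan's pocket: 0 = out, grows as the weight presses it along the scale's +x, dead stop at 0.006 m. About 1.2 N starts it, then 4 N per mm, so 2 mm takes about 9 N at the pin, and a push of 10 to 13 N on the weight, which also rubs on the pan; it springs back when let go.
- stock_bottle: Bystander: white plastic stock bottle with cap, 72 mm diameter, about 130 mm high; origin at the centre of its underside.
- vial: Bystander: small amber vial with white cap, 36 mm diameter, about 70 mm high; origin at the centre of its underside.
- count_tray: Bystander: blue open counting tray, 150 x 120 x 22 mm; origin at the centre of its underside.
- spatula: Bystander: counting spatula, 200 mm long, lying on the table; origin near its middle.
Not all that is in view belongs to the job. Leave any orange look-alike of the weight alone.

How it is judged:
By the outcome, as a careful person would: the job done as asked, in the order asked, and still so for the second after the job is handed in, with the robot touching nothing.
It also fails if it takes over 58 s, if anything falls off the work surface, if the arm or the gripper's body presses on something with over 40 N, if the wrist force passes 120 N, or if a joint passes its speed limit or range.

## Working session

There is one attempt and no reset: what is moved stays moved. The work goes in short steps, each a Python script; the robot and the scene stay as the last script left them, time stands still between calls to the robot, and variables do not carry over. Pictures are saved under pics/ and viewed, and the job is handed in when it is done.

```bash
mkdir -p pics; ls
cat > h.py <<'E'
from rig import arm
import numpy as np, cv2
from scipy.spatial.transform import Rotation as R
def save(p,n): cv2.imwrite('pics/'+n,cv2.cvtColor(p['frame'],cv2.COLOR_RGB2BGR))
def Rm(p):
    a=np.array(p['attitude'],float)
    return a if a.shape==(3,3) else R.from_quat(a).as_matrix()
def px2w(p,u,v,z):
    d=Rm(p)@np.array([(u-p['cx'])/p['fx'],(v-p['cy'])/p['fy'],1]); o=np.array(p['origin'])
    return o+d*(z-o[2])/d[2]
def w2px(p,X):
    c=Rm(p).T@(np.array(X)-np.array(p['origin'])); return [p['cx']+p['fx']*c[0]/c[2],p['cy']+p['fy']*c[1]/c[2]]
E
python3 - <<'E'
from h import *
for n in ['scene','side','wrist']:
    p=arm.capture(n); save(p,n+'0.png'); print(n,p['origin'],p['attitude'],p['fx'],p['cx'],p['cy'])
    for l in ['scale','weight','pin','stock_bottle','vial','count_tray','spatula']:
        print(l,[(np.round(d['extent']),round(d['conf'],2)) for d in arm.recognise(l,p)])
s=arm.state();print(s)
print(arm.grasp_offset)
E
```

```text
pics
scene [1.32873308 0.52424826 1.11481693] [ 0.41827329  0.83496316 -0.31691428 -0.16567837] 539.3610063806796 282.6629995886365 204.07341706852856
scale []
weight [(array([251., 170.,  34.,  19.]), 0.96), (array([287., 197.,  31.,  27.]), 0.94)]
pin []
stock_bottle [(array([432., 305.,  44.,  55.]), 0.97)]
vial [(array([458., 263.,  18.,  28.]), 0.66)]
count_tray [(array([159., 155.,  64.,  48.]), 0.73)]
spatula [(array([178., 200.,  59.,  57.]), 0.93)]
side [0.25834106 0.801504   1.09878051] [-0.16790402  0.92331049 -0.34058379  0.05752092] 459.18394596632635 283.63125294750347 205.39776150912277
scale [(array([280., 236., 104., 103.]), 0.91), (array([281., 152.,  60.,  19.]), 0.37)]
weight [(array([288., 209.,  31.,  22.]), 0.74), (array([281., 235., 104., 105.]), 0.32)]
pin []
stock_bottle [(array([198., 334.,  37.,  49.]), 0.82)]
vial [(array([264., 359.,  18.,  27.]), 0.83), (array([282., 151.,  56.,  18.]), 0.34)]
count_tray [(array([198., 334.,  37.,  48.]), 0.63), (array([314., 128.,  54.,  34.]), 0.6), (array([289., 212.,  33.,  25.]), 0.26)]
spatula [(array([280., 150.,
[... 247 characters left out ...]
[]
vial []
count_tray []
spatula []
{'time': 1.2, 'q': array([-9.96871108e-01,  3.58560873e-01,  1.18997303e-02,  1.06404080e-05,
       -1.22408658e+00, -2.88081019e-01]), 'qvel': array([ 0.00076504,  0.00065939, -0.00018255, -0.00208195, -0.00107579,
        0.00140186]), 'effort': array([ 1.93111423e-04, -5.82994115e+01,  2.93658990e+01,  6.94186583e+00,
       -6.88630698e-04, -3.73109731e-05]), 'position': array([ 0.19029092, -0.64760449,  0.23132937]), 'tcp_rot': array([-1.42437814e-01,  9.89803752e-01, -2.41681423e-05,  5.60603906e-06]), 'force': array([-0.36827738, -0.10612907,  0.12783953]), 'ft_torque': array([0.02078598, 0.01226265, 0.0170867 ]), 'width': 1.001136201796992}
0.0187
```

View pics/scene0.png

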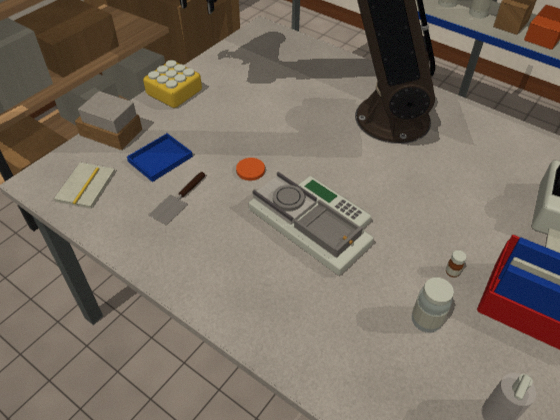

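View pics/side0.png

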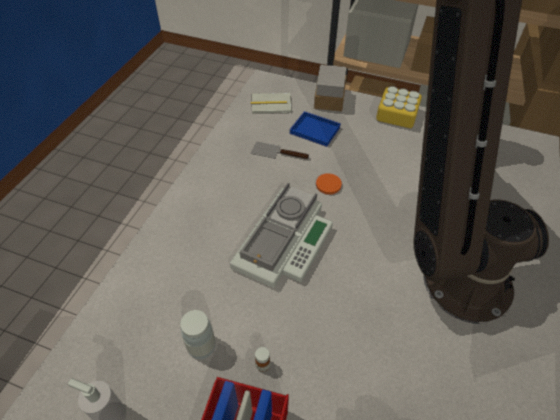

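Run:
```python
import cv2
a=cv2.imread('pics/scene0.png')[110:290,190:370];b=cv2.imread('pics/side0.png')[160:300,210:350]
cv2.imwrite('pics/c1.png',cv2.resize(a,(600,600),interpolation=cv2.INTER_CUBIC));cv2.imwrite('pics/c2.png',cv2.resize(b,(600,600),interpolation=cv2.INTER_CUBIC))
```

```text
(no output)
```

View pics/c1.png

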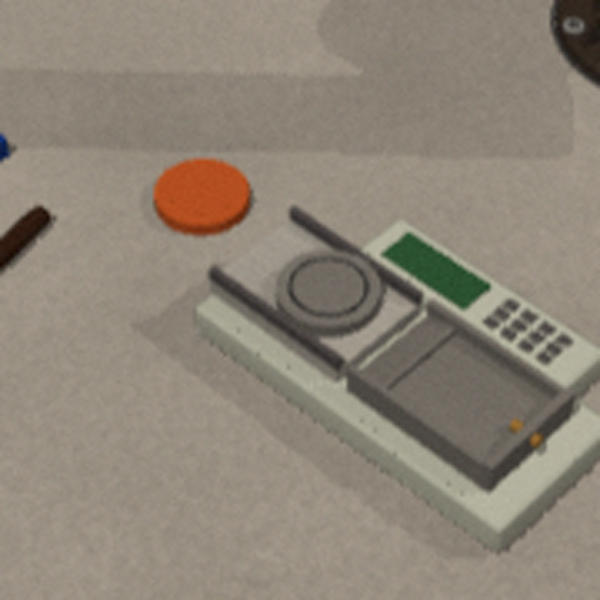

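View pics/c2.png

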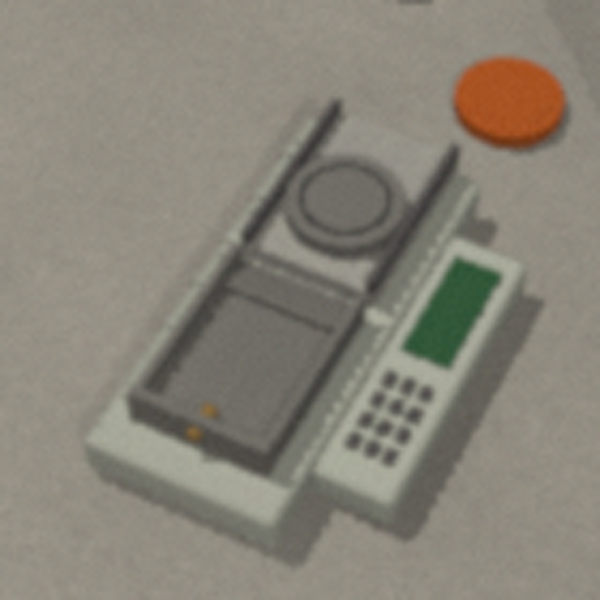

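The scene shows two candidates for the weight: an orange disc at scene (251,170) / side (329,184), which is the look-alike, and the grey steel ringed disc on the deck at scene (288,197) / side (291,207). I choose the grey one. The two crops confirm it lies between the rails, ahead of the pan.

```bash
cat > fit.py <<'E'
from h import *
import pickle
from scipy.optimize import least_squares
E
python3 - <<'E'
from h import *
import pickle
P={n:arm.capture(n) for n in ['scene','side']}
pickle.dump(P,open('P.pkl','wb'))
s,d=P['scene'],P['side']
c1=lambda x,y:(190+x/3.3333-.35,110+y/3.3333-.35); c2=lambda x,y:(210+x/4.2857-.38,160+y/4.2857-.38)
for nm,a,b,z in [('weight top',(330,286),(346,200),.069),('pin out end',(537,440),(193,433),.06),('rail-L near end',(215,272),(337,103),.067),('rail-R start',(296,211),(454,150),.067),('house corner +x-y',(498,527),(90,440),.04),('lip edge -y',(388,388),(230,290),.059),('lip edge +y',(455,335),(333,332),.059)]:
    print(nm,np.round(px2w(s,*c1(*a),z),4),np.round(px2w(d,*c2(*b),z),4))
E
```

```text
weight top [ 0.5332 -0.0303  0.069 ] [ 0.537  -0.0268  0.069 ]
pin out end [0.5595 0.1796 0.06  ] [0.564  0.1807 0.06  ]
rail-L near end [ 0.5749 -0.1136  0.067 ] [ 0.5747 -0.112   0.067 ]
rail-R start [ 0.4805 -0.1035  0.067 ] [ 0.4823 -0.0988  0.067 ]
house corner +x-y [0.6305 0.1926 0.04  ] [0.6293 0.197  0.04  ]
lip edge -y [0.5845 0.0621 0.059 ] [0.5852 0.0666 0.059 ]
lip edge +y [0.5088 0.0732 0.059 ] [0.5091 0.0749 0.059 ]
```

```bash
cat >> h.py <<'E'
yaw=np.deg2rad(82.8)
def setpose(o,y):
    global O,yaw
    O=np.array(o);yaw=y
def U(): return np.array([np.cos(yaw),np.sin(yaw),0]),np.array([-np.sin(yaw),np.cos(yaw),0])
def quat():
    u,v=U(); return R.from_matrix(np.c_[u,-v,[0,0,-1]]).as_quat()
E
python3 - <<'E'
from h import *
u,v=U(); rs=np.array([.528,-.107,0])
O=rs+u*.160; print(O)
arm.gripper_to(0.0)
t=O-u*.10; t[2]=.24
print(arm.ik(t,quat()))
arm.goto(t,quat()); arm.dwell(.3)
p=arm.capture('wrist'); save(p,'w1.png')
import pickle; pickle.dump(p,open('w1.pkl','wb'))
s=arm.state();print(s['time'],s['position'],s['force'],s['width'])
E
```

```text
[0.54805332 0.05173835 0.        ]
[ 0.27637718  0.12663892 -0.27745839  0.         -1.16669902  2.73955177]
4.975 [ 0.5355102  -0.0476877   0.23996369] [ 0.41784285 -0.55846397  0.43587839] 0.002038925959073025
```

View pics/w1.png

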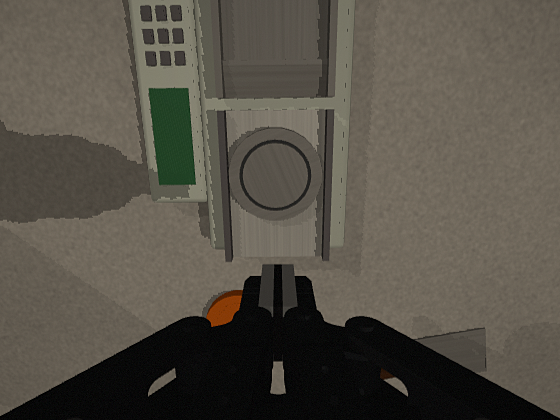

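Wrist view: the grey ringed weight is at (275,174), the deck rails at columns about 228 and 326, the deck end at row about 110, and the pan's near edge at about 98. I'll measure these next.

Run:
```python
from h import *
import pickle
p=pickle.load(open('w1.pkl','rb'))
a=cv2.imread('pics/w1.png')[0:280,190:370]
cv2.imwrite('pics/w1c.png',cv2.resize(a[0:130],(800,578),interpolation=cv2.INTER_CUBIC))
for nm,uv,z in [('weight',(275,174),.069),('wL',(229,174),.069),('wR',(322,174),.069),('wTop',(275,127),.069),('wBot',(275,221),.069),
 ('railL in far',(229,110),.067),('railL in near',(230,258),.067),('railR in far',(323,110),.067),('railR near',(325,258),.067),
 ('deckedge',(275,110),.055),('deckstart',(275,256),.055),('panedge',(275,98),.052),('line60',(275,60),.059)]:
    w=px2w(p,*uv,z); u,v=U(); d=w-np.array([.54805,.05174,0]); print(nm,np.round(w,4),'scale',np.round(d@u*1e3,1),np.round(d@v*1e3,1))
```

```text
weight [ 0.5354 -0.0304  0.069 ] scale -83.1 2.3
wL [ 0.4947 -0.0253  0.069 ] scale -83.1 43.2
wR [ 0.5769 -0.0356  0.069 ] scale -83.1 -39.5
wTop [0.5405 0.0099 0.069 ] scale -42.5 2.2
wBot [ 0.5298 -0.0739  0.069 ] scale -127.0 2.4
railL in far [0.5035 0.0286 0.067 ] scale -28.5 41.3
railL in near [ 0.4819 -0.1062  0.067 ] scale -165.0 45.8
railR in far [0.5828 0.0186 0.067 ] scale -28.5 -38.6
railR near [ 0.5727 -0.1177  0.067 ] scale -165.0 -45.6
deckedge [0.5422 0.0237 0.055 ] scale -28.6 2.3
deckstart [ 0.5244 -0.1147  0.055 ] scale -168.1 2.6
panedge [0.5435 0.0337 0.052 ] scale -18.5 2.3
line60 [0.5473 0.0636 0.059 ] scale 11.6 2.2
```

View pics/w1c.png

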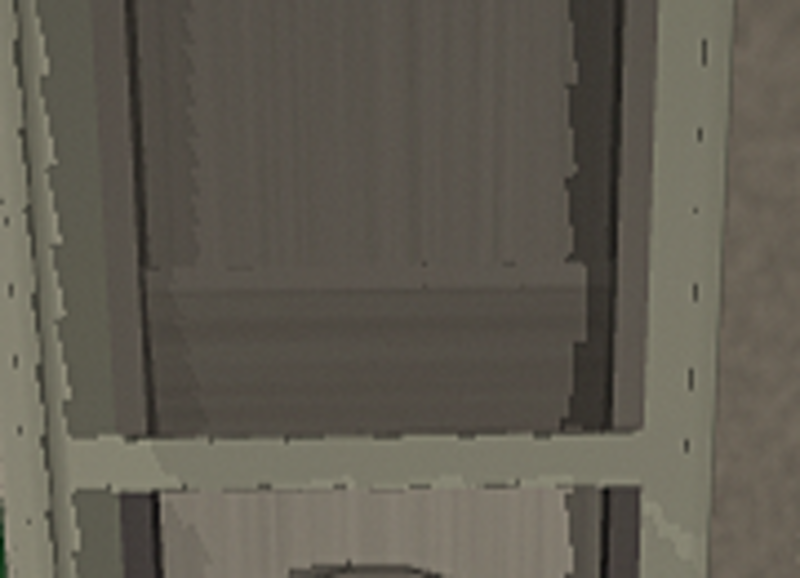

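Run:
```python
import cv2
a=cv2.imread('pics/w1.png')[130:275,200:350]
cv2.imwrite('pics/w1d.png',cv2.resize(a,(600,580),interpolation=cv2.INTER_CUBIC))
```

```text
(no output)
```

View pics/w1d.png

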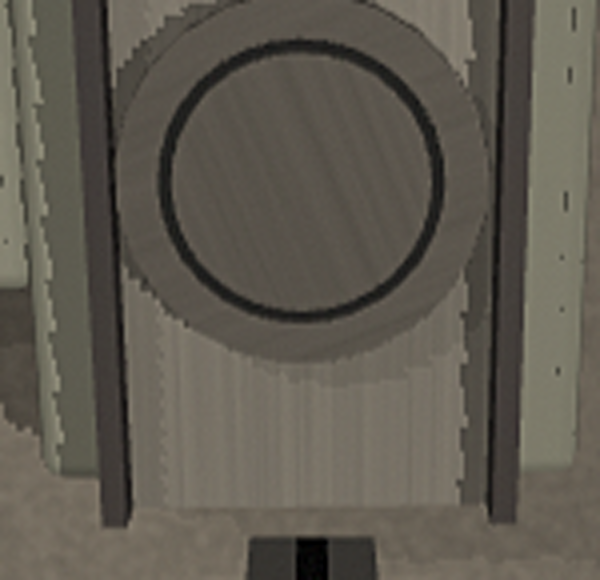

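```bash
cat >> h.py <<'E'
_uo,_vo=U(); _P=np.array([.54805,.05174,0])-_uo*.0831+_vo*.0011
yaw=np.deg2rad(83.2); _u,_v=U(); O=_P+_u*.0745
def S(x,y,z):
    u,v=U(); p=O+u*x/1e3+v*y/1e3; p[2]=z/1e3; return p
def st(F0=0):
    s=arm.state(); u,v=U(); d=s['position']-O
    return s['time'],np.round([d@u*1e3,d@v*1e3,s['position'][2]*1e3],2),np.round([-(s['force']-F0)@u,-(s['force']-F0)@v,s['force'][2]-np.atleast_1d(F0)[-1]],2)
E
python3 - <<'E'
from h import *
print(O,yaw,quat())
arm.goto(S(-142,0,120),quat())
arm.move_straight(S(-142,0,75),feed=.12)
p=arm.capture('wrist'); save(p,'w2.png')
arm.dwell(.2); print(st(), arm.state()['force'])
E
```

```text
[0.54536458 0.04340907 0.        ] 1.4521139376592822 [ 0.74779809  0.66392621  0.         -0.        ]
(6.3333, array([-141.77,   -0.61,   75.92]), array([-0.26, -0.04,  0.11])) [-0.0098147   0.26177626  0.10536256]
```

View pics/w2.png

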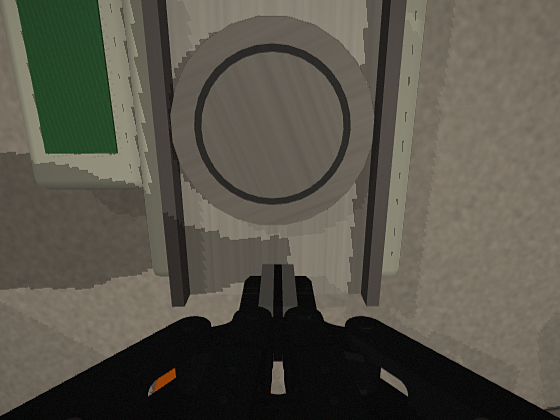

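The fingers (278,265) stand inside the rails, behind the weight's rear rim (272,222). Next I lower and push in guarded steps.

Run:
```python
from h import *
arm.move_straight(S(-142,0,64.0),feed=.1); arm.dwell(.3)
F0=arm.state()['force'].copy(); np.save('F0.npy',F0); print(F0,st(F0))
x=-142
while x<-96:
    x+=3 if x<-124 else 4
    arm.move_straight(S(x,0,64.0),feed=.05)
    t=st(F0); print(x,t[0],t[1],t[2])
    if t[2][0]>9 or t[2][0]<-6: break
np.save('x.npy',x)
p=arm.capture('wrist'); save(p,'w3.png')
```

```text
[-1.11509438  0.26404107  0.53399528] (6.8917, array([-141.97,   -0.17,   64.26]), array([0., 0., 0.]))
-139 7.1417 [-1.3881e+02 -5.0000e-02  6.4090e+01] [ 0.81  2.24 -1.23]
-136 7.3917 [-135.81   -0.     63.99] [-0.1  0.8 -0.9]
-133 7.6417 [-1.3282e+02 -4.0000e-02  6.4030e+01] [ 0.17  0.73 -0.96]
-130 7.8917 [-1.2983e+02 -3.0000e-02  6.4010e+01] [ 0.01  1.25 -0.52]
-127 8.1417 [-1.2685e+02 -2.0000e-02  6.4000e+01] [-0.28  1.18 -0.15]
-124 8.3917 [-1.2382e+02  2.0000e-02  6.3970e+01] [-0.05  1.02  0.06]
-120 8.6417 [-1.1972e+02 -8.0000e-02  6.4010e+01] [-0.06  1.71 -1.22]
-116 8.8917 [-1.1569e+02 -6.0000e-02  6.4000e+01] [ 0.92  1.21 -1.06]
-112 9.1417 [-1.1172e+02 -7.0000e-02  6.3990e+01] [-0.07  0.82 -0.21]
-108 9.3917 [-1.0771e+02 -6.0000e-02  6.4000e+01] [0.63 0.94 0.06]
-104 9.6417 [-1.0373e+02 -3.0000e-02  6.4000e+01] [0.13 1.51 0.29]
-100 9.8917 [-9.971e+01 -5.000e-02  6.399e+01] [-0.03  1.3   0.  ]
-96 10.1417 [-9.572e+01 -8.000e-02  6.401e+01] [ 0.22  1.96 -0.78]
```

View pics/w3.png

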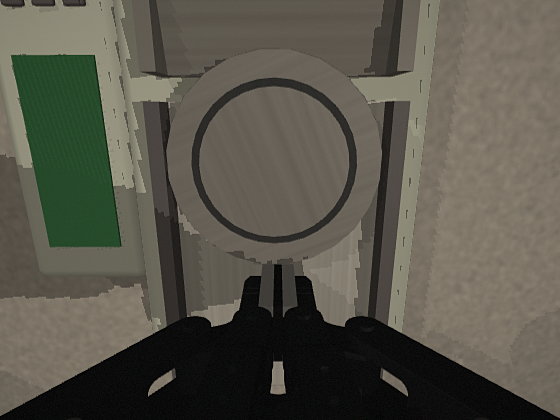

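The weight has moved: its front now overlaps the deck edge (row 48), and its rear rim (row 263) is at the fingers. I'll check its position numerically and carry on up the ramp.

```bash
cat >> h.py <<'E'
def favg(n=5):
    f=[]
    for _ in range(n): f.append(arm.state()['force']); arm.dwell(.01)
    return np.mean(f,0)
E
python3 - <<'E'
from h import *
p=arm.capture('wrist'); u,v=U()
for a in [(275,160),(275,50),(275,263)]:
    d=px2w(p,*a,.069)-O; print(np.round([d@u*1e3,d@v*1e3],1))
x=float(np.load('x.npy')); F0=np.load('F0.npy')
arm.dwell(.2); print(st(F0))
while x<-66:
    x+=3
    arm.move_straight(S(x,0,64.8),feed=.05)
    t=st(F0); print(x,t[0],t[1],t[2])
    if t[2][0]>9 : break
np.save('x.npy',x)
p=arm.capture('wrist'); save(p,'w4.png')
E
```

```text
[-41.5   0.8]
[-2.6  0.8]
[-84.8   0.9]
(10.4417, array([-9.599e+01, -3.000e-02,  6.401e+01]), array([0.6 , 1.3 , 0.49]))
-93.0 10.6917 [-9.288e+01  1.000e-02  6.481e+01] [ 0.4   0.69 -0.95]
-90.0 10.9417 [-8.984e+01  2.000e-02  6.480e+01] [-0.08  0.85 -0.71]
-87.0 11.1917 [-86.83   0.    64.79] [-0.33  1.31 -0.06]
-84.0 11.4417 [-8.378e+01 -3.000e-02  6.479e+01] [ 0.93 -0.04 -0.95]
-81.0 11.6917 [-8.079e+01 -2.000e-02  6.478e+01] [ 0.    0.63 -0.35]
-78.0 11.9417 [-7.777e+01 -3.000e-02  6.479e+01] [ 0.89  1.4  -0.9 ]
-75.0 12.1917 [-74.72  -0.09  64.8 ] [0.26 1.66 0.1 ]
-72.0 12.4417 [-7.176e+01 -5.000e-02  6.481e+01] [ 1.01  0.72 -0.05]
-69.0 12.6917 [-68.76  -0.07  64.83] [ 0.06  0.77 -1.11]
-66.0 12.9417 [-6.580e+01 -1.000e-02  6.478e+01] [ 0.82  0.08 -0.36]
```

View pics/w4.png

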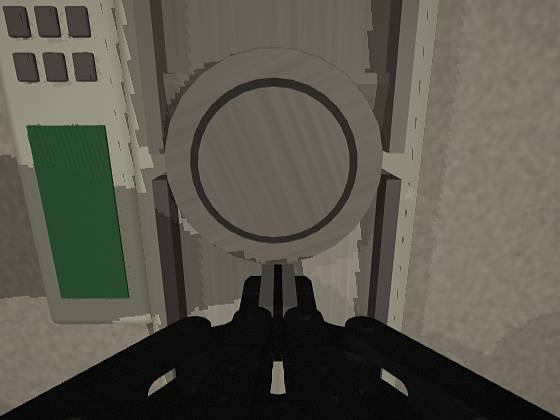

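The weight sits straight, with its front over the lip (row 48; lip line at about row 72 on the sides), and it still follows the fingers. Next is the tip-over and drop.

Run:
```python
from h import *
x=float(np.load('x.npy')); F0=np.load('F0.npy')
while x<-15:
    x+=3
    arm.move_straight(S(x,0,65.7),feed=.05)
    t=st(F0); print(x,t[0],t[1],t[2])
    if t[2][0]>9 : break
np.save('x.npy',x)
p=arm.capture('wrist'); save(p,'w5.png')
p=arm.capture('side'); cv2.imwrite('pics/s5.png',cv2.resize(cv2.cvtColor(p['frame'],cv2.COLOR_RGB2BGR)[160:300,210:350],(600,600),interpolation=cv2.INTER_CUBIC))
```

```text
-63.0 13.2417 [-6.278e+01 -6.000e-02  6.576e+01] [ 0.01  1.71 -0.12]
-60.0 13.4917 [-59.85   0.    65.69] [-0.12  0.97 -0.92]
-57.0 13.7417 [-56.83   0.    65.69] [0.4  1.24 0.18]
-54.0 13.9917 [-5.381e+01 -1.000e-02  6.571e+01] [-0.54  0.34 -0.17]
-51.0 14.2417 [-5.08e+01 -3.00e-02  6.57e+01] [-0.25  1.18  0.37]
-48.0 14.4917 [-4.778e+01 -3.000e-02  6.570e+01] [ 0.31  1.37 -1.11]
-45.0 14.7417 [-4.477e+01 -3.000e-02  6.571e+01] [0.45 0.84 1.08]
-42.0 14.9917 [-4.182e+01 -1.000e-02  6.569e+01] [ 1.46  1.04 -0.07]
-39.0 15.2417 [-3.880e+01 -3.000e-02  6.568e+01] [0.47 1.24 0.58]
-36.0 15.4917 [-3.582e+01 -3.000e-02  6.569e+01] [1.86 1.05 0.25]
-33.0 15.7417 [-32.82   0.    65.7 ] [ 1.34  0.44 -0.78]
-30.0 15.9917 [-2.983e+01 -2.000e-02  6.572e+01] [2.71 0.49 0.5 ]
-27.0 16.2417 [-2.679e+01 -5.000e-02  6.574e+01] [1.11 0.88 0.2 ]
-24.0 16.4917 [-23.62  -0.14  65.67] [-0.33  1.72 -0.34]
-21.0 16.7417 [-20.75  -0.08  65.69] [ 0.67  1.37 -0.47]
-18.0 16.9917 [-1.777e+01 -4.000e-02  6.569e+01] [ 0.11  0.88 -2.  ]
-15.0 17.2417 [-14.76  -0.07  65.72] [-0.29  1.18 -0.76]
```

View pics/w5.png

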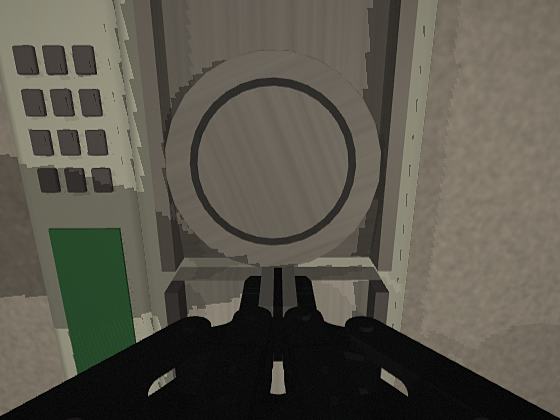

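View pics/s5.png

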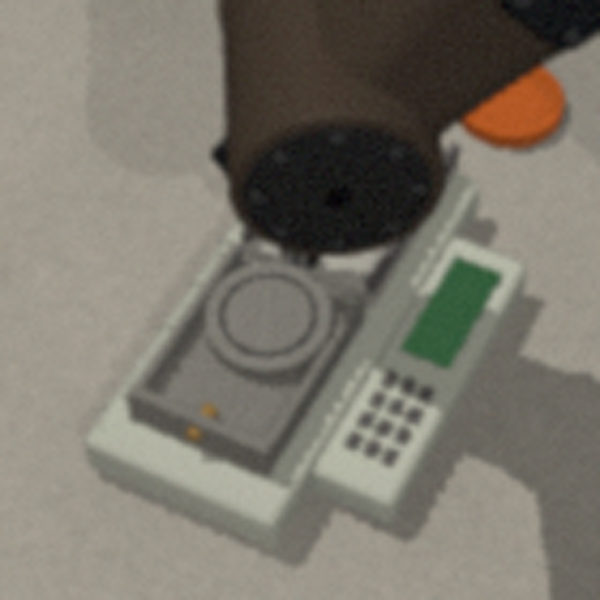

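The weight has ridden over the lip and leans nose-down into the pan, square to the fingers. I'll lower the tips to 63 mm and ease it on until it drops.

Run:
```python
from h import *
F0=np.load('F0.npy')
arm.move_straight(S(0,0,65.7),feed=.05)
arm.move_straight(S(-3,0,65.2),feed=.05)
arm.move_straight(S(-3,0,63),feed=.05); arm.dwell(.15)
F0=favg(8); np.save('F0.npy',F0); print(F0)
x=-3
while x<11:
    x+=2
    arm.move_straight(S(x,0,63),feed=.03)
    t=st(F0); print(x,t[0],t[1],t[2])
    if t[2][0]>7 : break
np.save('x.npy',x)
p=arm.capture('wrist'); save(p,'w6.png')
p=arm.capture('scene'); cv2.imwrite('pics/s6.png',cv2.resize(cv2.cvtColor(p['frame'],cv2.COLOR_RGB2BGR)[150:290,240:380],(600,600),interpolation=cv2.INTER_CUBIC))
```

```text
[-0.00076186 -0.0676558   0.19052779]
-1 18.7583 [-8.400e-01 -2.000e-02  6.303e+01] [-0.6   0.2  -0.13]
1 19.0083 [1.090e+00 4.000e-02 6.296e+01] [0.17 0.07 0.08]
3 19.2583 [3.070e+00 6.000e-02 6.296e+01] [-0.19  0.43  0.32]
5 19.5083 [ 5.110e+00 -1.000e-02  6.297e+01] [0.34 0.42 0.37]
7 19.7583 [ 7.13e+00 -1.00e-02  6.30e+01] [ 0.27 -0.24 -0.33]
9 20.0083 [ 9.180e+00 -4.000e-02  6.301e+01] [-0.67 -0.4  -0.89]
11 20.2583 [11.19 -0.1  63.04] [-0.76  0.41  0.26]
```

View pics/w6.png

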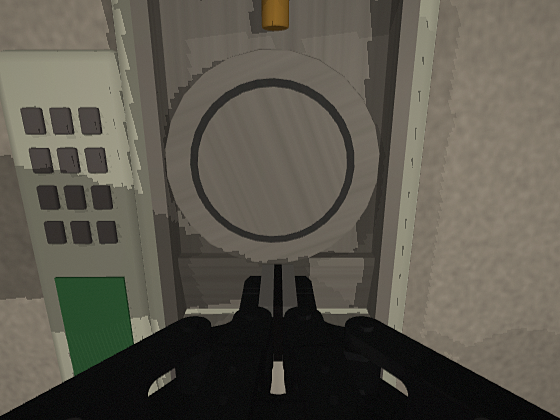

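View pics/s6.png

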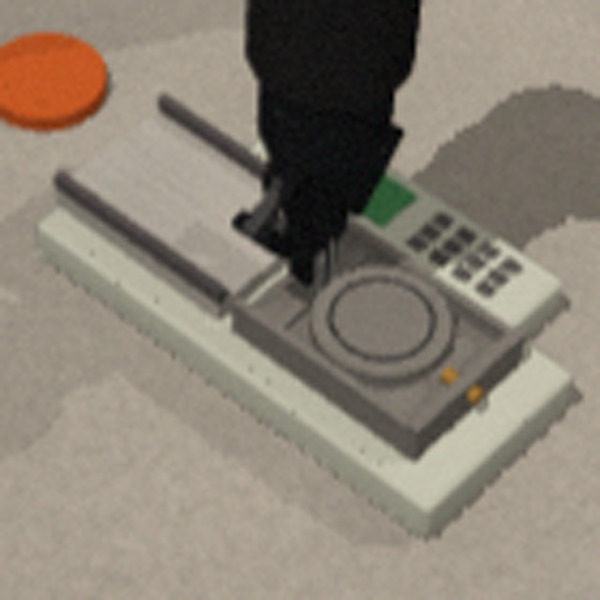

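The weight is at or just behind the lip, in the pocket (lip line at row 258). The pin tip is at (275,30), about 7 mm ahead of the weight's front rim (row 49). Now fine guarded steps.

Run:
```python
from h import *
x=float(np.load('x.npy')); F0=np.load('F0.npy'); u,v=U()
while x<26:
    x+=.5
    arm.move_straight(S(x,0,63),feed=.01)
    f=-(favg(4)-F0)@u
    t=st(F0); print(x,round(t[0],2),t[1],round(f,2))
    if f>4.5: break
np.save('x.npy',x)
p=arm.capture('wrist'); save(p,'w7.png')
```

```text
11.5 20.64 [ 1.147e+01 -3.000e-02  6.303e+01] 0.65
12.0 20.93 [1.192e+01 4.000e-02 6.301e+01] 1.18
12.5 21.21 [12.44  0.07 62.98] 1.77
13.0 21.49 [ 1.304e+01 -2.000e-02  6.302e+01] 1.64
13.5 21.77 [ 1.357e+01 -1.000e-02  6.301e+01] 1.32
14.0 22.06 [14.04 -0.   63.  ] 2.1
14.5 22.34 [14.55  0.   62.98] 1.29
15.0 22.62 [ 1.503e+01 -2.000e-02  6.301e+01] 0.95
15.5 22.91 [ 1.554e+01 -2.000e-02  6.301e+01] 1.11
16.0 23.19 [ 1.605e+01 -1.000e-02  6.303e+01] 1.74
16.5 23.48 [1.652e+01 1.000e-02 6.298e+01] 1.72
17.0 23.76 [1.704e+01 2.000e-02 6.299e+01] 1.09
17.5 24.04 [ 1.754e+01 -2.000e-02  6.300e+01] 1.26
18.0 24.32 [ 1.803e+01 -1.000e-02  6.301e+01] 1.58
18.5 24.61 [18.54 -0.   62.99] 1.2
19.0 24.89 [1.891e+01 6.000e-02 6.299e+01] 2.29
19.5 25.18 [19.28  0.1  62.97] 3.51
20.0 25.46 [19.68  0.17 62.96] 4.89
```

View pics/w7.png

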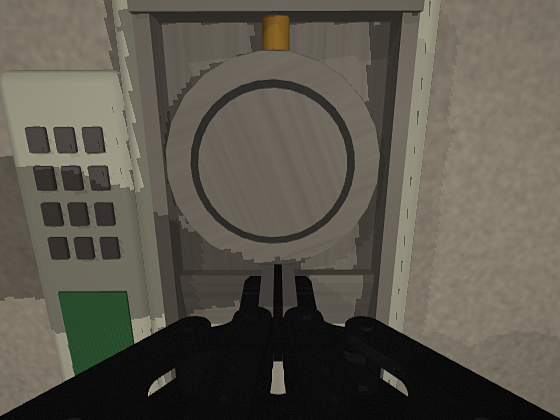

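The rim is touching the pin at (275,48), with contact at x of about 18.8 mm, the weight flat in the pocket and the lip clear behind it. I'll press on to about 2 mm.

Run:
```python
from h import *
x=float(np.load('x.npy')); F0=np.load('F0.npy'); u,v=U()
while x<23.5:
    x+=.3
    arm.move_straight(S(x,0,63),feed=.008)
    f=-(favg(4)-F0)@u
    t=st(F0); print(round(x,2),round(t[0],2),t[1],round(f,2))
    if f>10.3 or t[1][0]>21.1: break
np.save('x.npy',x)
p=arm.capture('wrist'); save(p,'w8.png')
```

```text
20.3 25.79 [19.87  0.18 62.97] 5.6
20.6 26.07 [20.04  0.27 62.95] 6.03
20.9 26.36 [20.17  0.3  62.94] 6.26
21.2 26.64 [20.38  0.34 62.94] 7.18
21.5 26.93 [20.53  0.38 62.96] 7.77
21.8 27.21 [20.65  0.48 62.9 ] 8.29
22.1 27.49 [20.82  0.51 62.92] 8.81
22.4 27.77 [20.99  0.59 62.91] 9.69
22.7 28.06 [21.14  0.65 62.9 ] 10.18
```

Force model gives about 1.9 mm and position about 2.0–2.3 mm. One last small nudge, then ease off.

Run:
```python
from h import *
x=float(np.load('x.npy')); F0=np.load('F0.npy'); u,v=U()
x+=.15; arm.move_straight(S(x,0,63),feed=.008); print(st(F0), -(favg(6)-F0)@u)
arm.move_straight(S(17,0,63),feed=.015); print(st(F0))
arm.move_straight(S(6,0,63.3),feed=.05)
arm.move_straight(S(2,0,130),feed=.1)
arm.move_straight(S(-20,0,200),feed=.15)
arm.dwell(.2); print(st(F0))
p=arm.capture('wrist'); save(p,'w9.png')
p=arm.capture('scene'); save(p,'scene9.png'); cv2.imwrite('pics/s9.png',cv2.resize(cv2.cvtColor(p['frame'],cv2.COLOR_RGB2BGR)[150:290,240:380],(600,600),interpolation=cv2.INTER_CUBIC))
```

```text
(28.3583, array([21.21,  0.67, 62.9 ]), array([11.21, -0.16,  2.39])) 10.858768679909872
(28.95, array([17.48, -0.23, 63.04]), array([-0.1 , -1.16,  0.08]))
(30.975, array([-20.01,   0.54, 198.78]), array([ 0.26,  1.14, -0.28]))
```

View pics/w9.png

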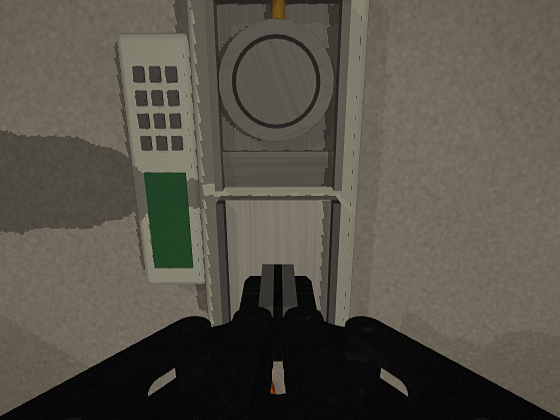

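View pics/s9.png

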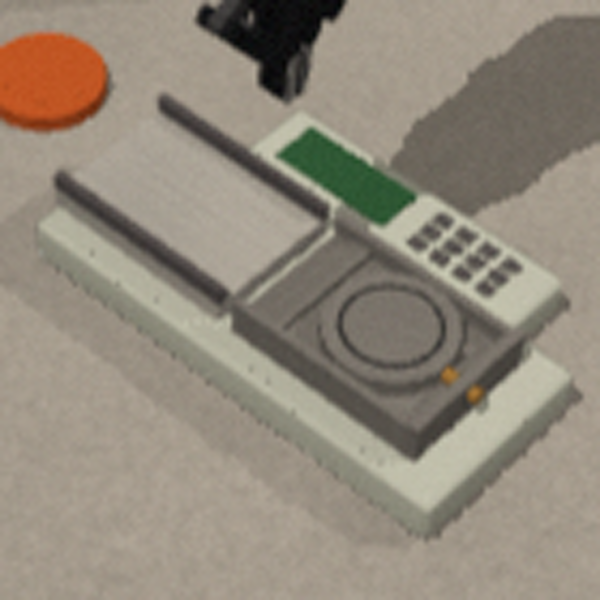

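View pics/w8.png

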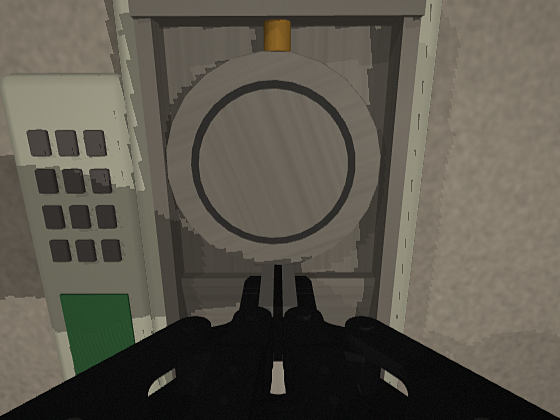

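The weight lies flat in the pocket behind the lip. The bystanders are untouched and the gripper is clear at 200 mm.

Run:
```python
from h import *
print(arm.state()['time']); print(arm.finish_job())
```

```text
31.075
the job is handed in; nothing more can be done
None
```

I pushed the grey steel weight along the deck, over the lip and into the pan's pocket. I then pressed it gently against the spring pin and backed off. The job was handed in at 31 s; no verdict is reported.

- **Pin press:** Contact came at about 18.8 mm on the scale's x axis, and I stopped at 21.2 mm. The highest force reading was 11.2 N, under the 16 N limit, though I only read it between steps. The force puts the pin travel at about 2.0 mm; fingertip position gives 2.1 to 2.4 mm, so the two differ slightly. The change in visible pin length between two wrist pictures fits this.
- **Final pictures:** The weight lies flat in the pocket, clear of the lip. The orange look-alike is still in place. The gripper stood clear at z = 0.2 m with no contact force. I did not re-check the bottle, vial, tray and spatula in a last picture, but the arm never worked near them.
- **Disagreement:** My first estimate of the scale's position from the fixed cameras was about 8 mm off along the push direction. I corrected it from the wrist picture, where the deck length (139.5 mm) and ramp plus lip (30 mm) matched the given sizes.

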